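# Shut and secure the spare-parts drawer

## Robot

A 7-joint arm with a two-finger parallel gripper is mounted at the origin on a cart in front of the work surface, level with it; the furniture and walls round the work are solid. World frame = base frame: x ahead of the robot, y to its left, z up, the work surface at z = 0. Lengths are in m, angles in rad, forces in N, time in s.
With the tool pointing down it reaches from about 0.4 to 0.925 m from the base axis. Payload 5.6 kg.
Tool frame: the origin (TCP) lies at the very end of the fingers, on their centre line; the grasp point (between the pads) lies bot.pinch_z behind it (bot.pinch_z is the distance from the TCP to the grasp point, in m); z points along the fingers, y is the line along which they close (so a half turn about z gives the same grasp; the last joint's range is limited). The gripper opens to 85 mm and grips with 20 to 120 N. Pads are 22 mm wide; open, the fingers measure 114 mm over their backs; the gripper's body (76 mm by 85 mm) begins 54 mm behind the grasp point. The pads swing forward as they close: fully open they stand 13 mm farther back than shut.
Start: joints at [1.245, 0.468, -0.012, 1.603, 0.006, 1.071, -0.056], TCP at [0.181, -0.624, 0.231] pointing down, gripper open.
Joint ranges: [-2.53, 2.53], [-0.31, 2.02], [-1.57, 1.55], [0.28, 2.44], [-1.29, 4.43], [0.15, 1.84], [-2.92, 2.92]. Speed limits (rad/s): [2.57, 2.57, 3.14, 3.14, 3.14, 3.14, 3.14].

## Interface

Orientations are given as a unit quaternion [x, y, z, w].
In Python, from plant import bot gives the robot as it stands.
- The arm moves only by the shell command python3 -m inch 'ROWS'. ROWS is JSON, a list of rows, each a list of 5 numbers: the shift along the tool's x, y, z scaled (see below), then the turn about the tool's z scaled (see below), then the closure, from 0 (fully open) to 1 (shut). A call has 1 to 12 rows; each row shifts and turns the commanded pose from where the row before left it, along the tool's axes as they then stand; what a row does not reach is not made up. The controller multiplies each number of a shift by 120 mm and each number of a turn by 180 degrees. A row lasts 1/12 s, in which the tool goes at most 41.7 mm and 7.16 degrees, less where a joint would pass 70% of its speed; a pose out of reach is approached as far as the arm can. A call with a number of a shift or a turn outside -1 to 1 is refused whole. A call with a gripper value outside its range is refused whole. The fingers move at their own pace and stop on an object; the grip force is fixed at half the most. Time passes only in rows, so rows that do not move let the fingers close. It gives the time, the measured TCP pose, the force, the opening and the grip force at its end, in the units of the state.
- bot.observe(): the state, without advancing time (a new reading comes with each control period).
- bot.grab_frame(name): name is "scene" or "top" or "wrist"; returns a dict with "pixels" (384x512x3 uint8, blue, green, red), "z_map" (384x512 float32, m along the optical axis (not along the pixel's ray), 0 where there is no reading), "K" (3x3 intrinsics, pixels), "view" (4x4, takes a point from world to camera coordinates). Camera axes: x right, y down, z forward; pixel columns grow to the right and rows downward; lengths in m; the calibration is good to about 2 mm. A picture is of the moment at which its call begins.
- bot.job_done(): hands the job in; it is judged then, once.
The state is a dict: "t": time; "joints": joint angles; "qd": joint speeds; "tau": joint torques, N m; "position": TCP position; "tcp_rot": TCP orientation; "ft_force": force on the tool from outside, world axes, zero at the start; "torque": the same for the moment, N m; "gripper_width": opening from 0.0 (shut) to 1.0 (fully open); "grasp_force": force on a finger pad.
Only numpy, scipy, OpenCV 4.12 (cv2) and the standard library are available. Lean on these libraries where they do the work, as an engineer would, in place of code of your own. Each camera call takes 0.05 s, during which the arm holds its last target. There are 200 camera calls.

## Task

The spare-parts drawer on the desk has been left open: push it fully shut, and then push the small catch with the red knob over until it lies level across the drawer front, against its stop. Do it by pushing alone: leave the blue case standing in its place, pick nothing up, and leave the things around it where they are.

Things in the scene. Friction and masses are not known exactly. Their poses are not given: they have to be found in the camera images.
- case: Low blue steel case of the drawer, 170 (x, depth) x 250 (y, width) x 62 mm (z, height), standing loose on the desk, 4 kg. Origin on the desk under the middle of its front face; its +x points into the case (away from the robot), +y to the left seen from the front, z up. The drawer slides out along its -x. With the drawer shut and the catch closed, only the catch stands out of the front face.
- drawer_front (a point): Middle of the outer face of the grey drawer front, 28 mm above the desk. The front is 180 mm wide, flat, from 9 mm to 55 mm above the desk (a thumb notch 48 mm wide cuts its top middle down to 43 mm), and is flush with the case's front face when the drawer is shut. Pushing it along the case's +x shuts it. Axes as the case's.
- drawer (a joint): How far the drawer stands out of the case, m: 0 = fully shut (a firm stop), at most 0.12. Sliding friction about 1.5 N; it stays where it is left.
- catch_pivot (a point): Point on the catch's turning axis, level with the middle of its red knob's length: 23 mm in front of the case's front face, 108.5 mm to the right of its middle (case y = -0.1085), 32 mm above the desk. The axis runs along the case's x. The catch is an aluminium bar 13 mm wide, lying 4 to 14 mm in front of the face, reaching 42 mm from the axis; it sits on the right-hand post of the case, clear of the drawer while upright.
- catch_knob (a point): Middle of the catch's red finger knob: a round stub 14 mm in diameter that sticks out forward (case -x) from 13 to 33 mm in front of the case's face, 36 mm from the turning axis. With the catch upright it stands straight above the pivot, 68 mm over the desk; with the catch closed it lies 36 mm to the left of the pivot (case +y), 32 mm over the desk, in front of the drawer.
- catch (a joint): Turn of the catch, rad: 0 = bar upright (open), positive = turned to the left (case +y) and down towards the drawer, 1.571 = closed, level across the drawer front, against a firm stop; negative = leaning outward to the right, to -0.6. A stiff hinge: it takes about 1.5 N at the knob to turn slowly, more when fast, and stays where it is left.
- label_roll: Bystander: upright printed label roll, 69 mm in diameter, 55 mm tall, to the left of the case; origin under its centre.
- marker: Bystander: white and grey marker pen lying on the desk, about 130 x 21 x 14 mm (long along its y), at the front left; origin under its centre.
- tally: Bystander: steel hand tally counter, 54 x 53 x 25 mm, to the right of the case; origin under its centre.
- tape: Bystander: roll of brown tape lying flat, 68 mm in diameter, 36 mm tall, at the front right; origin under its centre.

How it is judged:
By the outcome, as a careful person would: the job done as asked, in the order asked, and still so for the second after the job is handed in, with the robot touching nothing.
It also fails if it takes over 45 s, if anything falls off the work surface, if the arm or the gripper's body presses on something with over 40 N, if the wrist force passes 120 N, or if a joint passes its speed limit or range.

## Working session

There is one attempt and no reset: what is moved stays moved. The work goes in short steps, Python scripts to look and compute and a shell command to move; the robot and the scene stay as the last step left them, time stands still between calls to the robot, and variables do not carry over. Pictures are saved under pics/ and viewed, at most 10 in all, crops included, and the job is handed in when it is done.

```bash
mkdir -p pics; ls
python3 - <<'E'
from plant import bot
import cv2,numpy as np
print(bot.observe(),bot.pinch_z)
for n in("scene","top"):
    f=bot.grab_frame(n);cv2.imwrite(f"pics/{n}0.png",f["pixels"]);np.savez(f"{n}0.npz",**f)
    V=f["view"];print(n,f["K"],V, -V[:3,:3].T@V[:3,3])
E
```

```text
pics
{'t': 0.0, 'joints': array([ 1.24498949,  0.46839246, -0.01157389,  1.60362375,  0.00598881,
        1.07139642, -0.05633307]), 'qd': array([-6.50543718e-05,  4.13795387e-04, -3.91247326e-04,  4.32294030e-04,
        3.07331516e-04,  7.19280746e-04,  8.46159946e-04]), 'tau': array([-2.27106698e-04, -5.32381582e+01,  2.12385936e-02, -2.51308215e+01,
        1.13242122e-02,  7.64330558e-03, -3.92841727e-06]), 'position': array([ 0.18114851, -0.62366772,  0.23032834]), 'tcp_rot': array([ 9.90027823e-01,  1.40869134e-01, -1.88707661e-04, -8.72688488e-04]), 'ft_force': array([0.13807766, 0.59045161, 0.34589983]), 'torque': array([0.00646396, 0.04540083, 0.00935342]), 'grasp_force': 0.0, 'gripper_width': 0.9992070177915423} 0.0187
scene [[359.2729602    0.         254.19776204]
 [  0.         359.2729602  188.60715731]
 [  0.           0.           1.        ]] [[ 0.72333942 -0.69042084  0.00995721 -0.4268523 ]
 [-0.53873192 -0.57332092 -0.61730952  0.37607035]
 [ 0.43191203  0.44116004 -0.78665737  0.63197442]
 [ 0.          0.          0.          1.        ]] [ 0.23840284 -0.35790059  0.7335494 ]
top [[379.00426398   0.         249.94165002]
 [  0.         379.00426398 185.03440224]
 [  0.           0.           1.        ]] [[ 1.83808545e-02 -9.99830947e-01 -4.70250163e-04  1.99357415e-02]
 [-9.90215839e-01 -1.81390157e-02 -1.38360287e-01  6.05605496e-01]
 [ 1.38328367e-01  3.00882946e-03 -9.90381851e-01  9.40864260e-01]
 [ 0.00000000e+00  0.00000000e+00  0.00000000e+00  1.00000000e+00]] [0.4691655  0.02808656 1.01561601]
```

View pics/scene0.png

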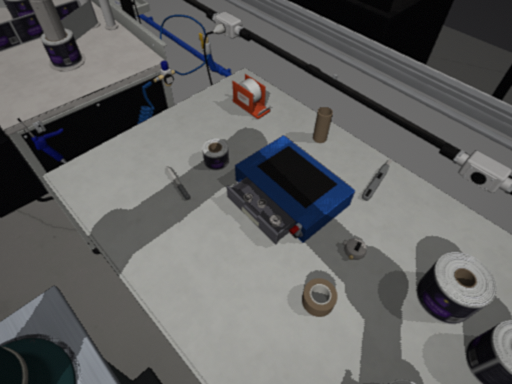

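View pics/top0.png

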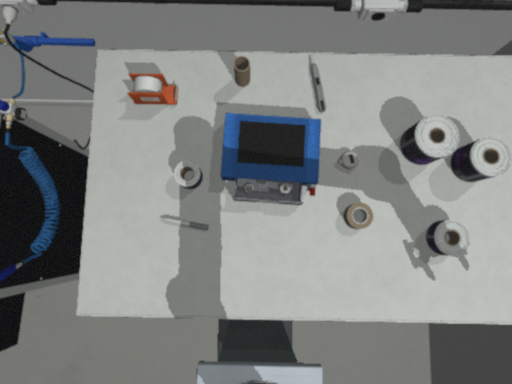

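The scene view shows the blue case with its drawer open and the red knob at about (296,229). In the top view the case top spans columns 222–321 and rows 113–185, the drawer front is near row 203, and the red knob is near (312,190). The tape is at (359,215) and the tally at (348,159).

```bash
cat > h.py <<'E'
import cv2,numpy as np
def pts(f):
    h,w=f["z_map"].shape;u,v=np.meshgrid(np.arange(w),np.arange(h));K=f["K"];z=f["z_map"]
    P=np.stack([(u-K[0,2])/K[0,0]*z,(v-K[1,2])/K[1,1]*z,z],-1);V=f["view"]
    return (P-V[:3,3])@V[:3,:3]
def masks(f):
    b,g,r=[f["pixels"][...,i].astype(int) for i in range(3)]
    return (b>r+60)&(b>g+40),(r>g+60)&(r>b+60)
E
python3 - <<'E'
from h import *
for n in("top","scene"):
    f=dict(np.load(n+"0.npz"));P=pts(f);bl,rd=masks(f)
    roi=(abs(P[...,0]-.57)<.2)&(abs(P[...,1])<.22)&(f["z_map"]>0)
    m=bl&roi&(abs(P[...,2]-.062)<.006)
    r=cv2.minAreaRect((P[m][:,:2]*1000).astype(np.float32));print(n,"case top",r,cv2.boxPoints(r).round(1).tolist(),P[m][:,2].mean())
    k=rd&roi&(P[...,1]<0);print("red",k.sum(),np.percentile(P[k],[5,50,95],axis=0).round(4).tolist())
    d=roi&~bl&(P[...,2]>.03)&(P[...,2]<.075)&(P[...,0]<.49)&(abs(P[...,1])<.13)
    r=cv2.minAreaRect((P[d][:,:2]*1000).astype(np.float32));print("drawer",r,cv2.boxPoints(r).round(1).tolist(),np.percentile(P[d][:,2],[5,50,95]))
    for nm,(x,y) in dict(tape=(.46,-.24),tally=(.6,-.21),roll=(.56,.17),mark=(.45,.18)).items():
        q=(np.hypot(P[...,0]-x,P[...,1]-y)<.09)&(P[...,2]>.009)&(P[...,2]<.1)&~bl&((P[...,1]<-.15)|(P[...,1]>.13))
        print(nm,q.sum(),np.percentile(P[q],[2,50,98],axis=0).round(3).tolist() if q.any() else '')
E
```

```text
top case top ((696.317138671875, -20.73455810546875), (247.7530975341797, 151.83416748046875), 88.63475799560547) [[617.5, -142.8000030517578], [769.2999877929688, -146.39999389648438], [775.2000122070312, 101.30000305175781], [623.4000244140625, 104.9000015258789]] 0.062261682401677156
red 18 [[0.583, -0.1273, 0.0723], [0.5885, -0.1247, 0.0741], [0.596, -0.1219, 0.077]]Traceback (most recent call last):
  File "<stdin>", line 9, in <module>
    return _quantile_unchecked(
        a, q, axis, out, overwrite_input, method, keepdims, weights)
    return _ureduce(a,
                    func=_quantile_ureduce_func,
    ...<5 lines>...
                    overwrite_input=overwrite_input,
                    method=method)
    r = func(a, **kwargs)
    result = _quantile(arr,
                       quantiles=q,
    ...<2 lines>...
                       out=out,
                       weights=wgt)
    slices_having_nans = np.isnan(arr[-1, ...])
                                  ~~~^^^^^^^^^
IndexError: index -1 is out of bounds for axis 0 with size 0
```

Run:
```python
from h import *
for n in("top","scene"):
    f=dict(np.load(n+"0.npz"));P=pts(f);bl,rd=masks(f)
    roi=(abs(P[...,0]-.66)<.2)&(abs(P[...,1])<.22)&(f["z_map"]>0)
    m=bl&roi&(abs(P[...,2]-.062)<.006)
    r=cv2.minAreaRect((P[m][:,:2]*1000).astype(np.float32));print(n,"case top",r,cv2.boxPoints(r).round(1).tolist(),P[m][:,2].mean())
    k=rd&roi&(P[...,1]<0)&(P[...,0]<.65);print("red",k.sum(),np.percentile(P[k],[5,50,95],axis=0).round(4).tolist())
    d=roi&~bl&(P[...,2]>.03)&(P[...,2]<.075)&(P[...,0]<.6)&(abs(P[...,1]+.02)<.1)
    r=cv2.minAreaRect((P[d][:,:2]*1000).astype(np.float32));print("drawer",r,cv2.boxPoints(r).round(1).tolist(),np.percentile(P[d][:,2],[5,50,95]))
    q=(P[...,2]>.009)&(P[...,2]<.1)&~bl&(P[...,0]>.35)&(P[...,0]<.76)&(abs(P[...,1])<.35)
    c,l,s,_=cv2.connectedComponentsWithStats(q.astype(np.uint8))
    for i in range(1,c):
        if s[i,4]>40: p=P[l==i];print(i,s[i,4],np.percentile(p,[2,50,98],axis=0).round(3).tolist())
```

```text
top case top ((704.1333618164062, -20.653182983398438), (247.51329040527344, 163.62310791015625), 87.54915618896484) [[617.0999755859375, -140.8000030517578], [780.5999755859375, -147.8000030517578], [791.2000122070312, 99.5], [627.7000122070312, 106.5]] 0.06223344163960394
red 18 [[0.583, -0.1273, 0.0723], [0.5885, -0.1247, 0.0741], [0.596, -0.1219, 0.077]]
drawer ((578.2991333007812, -21.83879852294922), (41.70656204223633, 196.20639038085938), 0.06467214226722717) [[557.2999877929688, 76.19999694824219], [557.5999755859375, -120.0], [599.2999877929688, -119.9000015258789], [599.0, 76.30000305175781]] [0.03353764 0.04946079 0.05963001]
2 6047 [[0.564, -0.129, 0.011], [0.653, -0.019, 0.062], [0.755, 0.098, 0.068]]
5 276 [[0.657, -0.253, 0.012], [0.679, -0.231, 0.022], [0.702, -0.206, 0.027]]
6 556 [[0.597, 0.162, 0.014], [0.629, 0.194, 0.053], [0.661, 0.227, 0.057]]
8 490 [[0.5, -0.283, 0.011], [0.531, -0.25, 0.036], [0.562, -0.218, 0.04]]
9 197 [[0.492, 0.145, 0.009], [0.505, 0.203, 0.012], [0.517, 0.259, 0.016]]
scene case top ((734.2332153320312, -23.351821899414062), (249.196792
[... 293 characters left out ...]
 -0.1234, 0.0763]]
drawer ((578.8751831054688, -21.947349548339844), (194.6653594970703, 41.40932083129883), 89.90123748779297) [[558.0, -119.19999694824219], [599.4000244140625, -119.30000305175781], [599.7000122070312, 75.30000305175781], [558.2999877929688, 75.4000015258789]] [0.03100575 0.04329933 0.05543971]
1 656 [[0.598, 0.161, 0.011], [0.626, 0.184, 0.049], [0.661, 0.224, 0.056]]
6 6773 [[0.561, -0.145, 0.011], [0.643, -0.031, 0.061], [0.754, 0.095, 0.066]]
7 161 [[0.493, 0.143, 0.009], [0.505, 0.196, 0.012], [0.518, 0.256, 0.015]]
8 377 [[0.657, -0.257, 0.01], [0.677, -0.235, 0.021], [0.702, -0.208, 0.026]]
9 867 [[0.5, -0.284, 0.011], [0.529, -0.254, 0.035], [0.564, -0.222, 0.038]]
```

Run:
```python
from h import *
f=dict(np.load("top0.npz"));P=pts(f);bl,rd=masks(f)
# front edge of blue top: per y-bin min x ; same for drawer-front top edge
def fit(m,lo,hi,nm):
    p=P[m];c=[]
    for y in np.arange(lo,hi,.006):
        s=p[(abs(p[:,1]-y)<.004)]
        if len(s)>1:c.append((y,s[:,0].min()))
    c=np.array(c);a=np.polyfit(c[:,0],c[:,1],1);r=c[:,1]-np.polyval(a,c[:,0]);a=np.polyfit(*c[abs(r)<.004].T,1)
    print(nm,len(c),a,np.degrees(np.arctan(a[0])),"x at y=-.02",np.polyval(a,-.02),r.std())
fit(bl&(abs(P[...,2]-.062)<.005)&(P[...,0]<.7),-.13,.09,"case front top")
fit((P[...,2]>.035)&(P[...,2]<.06)&(P[...,0]<.61)&(P[...,0]>.5),-.1,.06,"drawer front")
q=(P[...,2]>.02)&(P[...,0]>.1)&(P[...,0]<.8)&(P[...,1]<-.3)&(P[...,1]>-.7)
c,l,s,_=cv2.connectedComponentsWithStats(q.astype(np.uint8))
for i in range(1,c):
    if s[i,4]>40: p=P[l==i];print(s[i,4],np.percentile(p,[2,50,98],axis=0).round(3).tolist())
```

```text
case front top 9 [-2.4169506   0.31420358] -67.52294368396967 x at y=-.02 0.3625425904849939 0.028372518402424884
drawer front 27 [0.05297317 0.56267161] 3.032304566634993 x at y=-.02 0.5616121473273377 0.0004305941696392287
2100 [[0.675, -0.478, 0.025], [0.723, -0.417, 0.098], [0.777, -0.375, 0.102]]
1954 [[0.63, -0.604, 0.025], [0.675, -0.543, 0.098], [0.723, -0.509, 0.102]]
1138 [[0.438, -0.52, 0.022], [0.479, -0.474, 0.049], [0.521, -0.435, 0.053]]<stdin>:9: RankWarning: Polyfit may be poorly conditioned
```

```bash
python3 -m inch '[[0,0,0,0.0,1]]'
```

```text
t: 0.18
position: [0.1812, -0.6239, 0.2306]
tcp_rot: [0.99, 0.141, -0.0, -0.001]
ft_force: [0.3, -0.3, -0.5]
gripper_width: 0.882
grasp_force: 0.0
```

```bash
python3 -m inch '[[0,0,0,0.0357,1],[0,0,0,0.0357,1],[0,0,0,0.0357,1],[0.06,-0.13,0,0,1],[0.119,-0.261,0,0,1],[0.119,-0.261,0,0,1],[0.119,-0.261,0,0,1],[0.119,-0.261,0,0,1],[0.119,-0.261,0,0,1],[0.119,-0.261,0,0,1],[0.119,-0.261,0,0,1],[0.119,-0.261,0,0,1]]' && python3 -m inch '[[0.119,-0.261,0,0,1],[0.119,-0.261,0,0,1],[0.119,-0.261,0,0,1],[0.119,-0.261,0,0,1],[0.119,-0.261,0,0,1],[0.119,-0.261,0,0,1],[0.119,-0.261,0,0,1],[0.119,-0.261,0,0,1],[0.119,-0.261,0,0,1],[0.06,-0.13,0,0,1],[0,0,0,0,1],[0,0,0,0,1]]'
```

```text
t: 1.18
position: [0.3173, -0.3633, 0.2313]
tcp_rot: [1.0, -0.027, -0.0, 0.0]
ft_force: [0.7, -0.6, 0.5]
gripper_width: -0.0
grasp_force: 0.0
t: 2.18
position: [0.4684, -0.0745, 0.2311]
tcp_rot: [1.0, -0.026, -0.0, 0.0]
ft_force: [-0.3, -0.1, -0.3]
gripper_width: 0.002
grasp_force: 0.0
```

```bash
python3 -m inch '[[0.09,-0.173,0,0,1],[0.09,-0.173,0,0,1],[0.09,-0.173,0,0,1],[0,0,0,0,1],[0,0,0,0,1]]'
python3 - <<'E'
from plant import bot
import cv2
from h import *
for n in("wrist","top"):
    f=bot.grab_frame(n);np.savez(n+"1.npz",**f);cv2.imwrite(f"pics/{n}1.png",f["pixels"])
    P=pts(f);bl,rd=masks(f);k=rd&(abs(P[...,0]-.585)<.05)&(abs(P[...,1]+.12)<.06)
    print(n,"red",k.sum(),np.percentile(P[k],[5,50,95],axis=0).round(4).tolist() if k.any() else "")
E
```

```text
t: 2.6
position: [0.5039, -0.0153, 0.231]
tcp_rot: [1.0, -0.027, -0.0, 0.0]
ft_force: [0.0, -1.3, -0.3]
gripper_width: 0.002
grasp_force: 0.0
wrist red 340 [[0.5792, -0.1283, 0.0711], [0.5875, -0.1219, 0.0738], [0.5959, -0.1173, 0.0754]]
top red 0
```

View pics/wrist1.png

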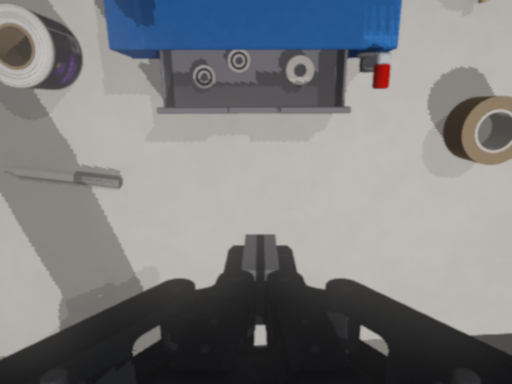

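The wrist view shows the drawer front along row 109 (columns 158–350), parallel to the tool. The knob is at (382,75) and the shut fingers are in the lower middle. I'll measure from this view.

Run:
```python
from h import *
f=dict(np.load("wrist1.npz"));P=pts(f);bl,rd=masks(f)
q=lambda v,u:P[v,u].round(4).tolist()
for u in(165,180,200,310,330,345):
    c=P[100:116,u];print(u,[(v+100,*c[v].round(4)) for v in range(6,14,2)][:4])
m=bl&(abs(P[...,2]-.062)<.004); vs=[]
for u in range(120,395,20):
    v=np.where(m[:,u])[0]
    if len(v):vs.append(P[v.max(),u])
vs=np.array(vs);print("case edge",vs.round(4).tolist());print(np.polyfit(vs[:,1],vs[:,0],1))
m2=np.where(m);print("y range",P[m][:,1].min(),P[m][:,1].max())
```

```text
165 [(106, np.float64(0.5732), np.float64(0.0715), np.float64(0.0459)), (108, np.float64(0.5713), np.float64(0.0691), np.float64(0.0558)), (110, np.float64(0.5695), np.float64(0.0695), np.float64(0.055)), (112, np.float64(0.5677), np.float64(0.0698), np.float64(0.0546))]
180 [(106, np.float64(0.5727), np.float64(0.0651), np.float64(0.0121)), (108, np.float64(0.5706), np.float64(0.0558), np.float64(0.0535)), (110, np.float64(0.5688), np.float64(0.0559), np.float64(0.0542)), (112, np.float64(0.567), np.float64(0.0559), np.float64(0.055))]
200 [(106, np.float64(0.5715), np.float64(0.044), np.float64(0.0138)), (108, np.float64(0.5696), np.float64(0.0373), np.float64(0.0541)), (110, np.float64(0.5678), np.float64(0.0374), np.float64(0.0543)), (112, np.float64(0.566), np.float64(0.0375), np.float64(0.0548))]
310 [(106, np.float64(0.5654), np.float64(-0.0701), np.float64(0.0131)), (108, np.float64(0.5641), np.float64(-0.064), np.float64(0.055)), (110, np.float64(0.5623), np.float64(-0.064), np.float64(0.0548)), (112, np.float64(0.5606), np.float64(-0.0639), np.float64(0.0557))]
330 [(106, n
[... 287 characters left out ...]
.5632), np.float64(-0.1094), np.float64(0.0009)), (108, np.float64(0.5624), np.float64(-0.0963), np.float64(0.0546)), (110, np.float64(0.5606), np.float64(-0.096), np.float64(0.0557)), (112, np.float64(0.5588), np.float64(-0.0966), np.float64(0.0536))]
case edge [[0.6232, 0.1, 0.0611], [0.6217, 0.0832, 0.0599], [0.6213, 0.0654, 0.0612], [0.6204, 0.0482, 0.0613], [0.6194, 0.0309, 0.0615], [0.6185, 0.0137, 0.0615], [0.6177, -0.0035, 0.0604], [0.617, -0.0208, 0.0594], [0.6157, -0.0379, 0.0617], [0.6148, -0.0552, 0.0617], [0.6138, -0.0723, 0.062], [0.613, -0.0897, 0.0612], [0.6122, -0.1072, 0.0603], [0.6125, -0.1236, 0.0628]]
[0.05060448 0.61783204]
y range -0.1402348709154597 0.1085456199677825
```

```bash
python3 -m inch '[[0,0,0.12,0,1],[0,0,0.26,0,1],[0,0,0.26,0,1],[0,0,0.26,0,1],[0,0,0.26,0,1],[0,0,0.26,0,1],[0,0,0.2,0,1],[0,0,0.1,0,1],[0,0,0,0,1],[0,0,0,0,1]]' && python3 -m inch '[[0.08,0,0,0,1],[0.08,0,0,0,1],[0.08,0,0,0,1],[0.05,0,0,0,1],[0.05,0,0,0,1],[0.05,0,0,0,1],[0.05,0,0,0,1],[0,0,0,0,1],[0,0,0,0,1]]'
```

```text
t: 3.53
position: [0.504, -0.0156, 0.0251]
tcp_rot: [1.0, -0.027, -0.0, 0.0]
ft_force: [0.5, 0.1, 0.1]
gripper_width: 0.001
grasp_force: 0.0
t: 4.28
position: [0.557, -0.0175, 0.0247]
tcp_rot: [1.0, -0.027, 0.0, -0.0]
ft_force: [0.4, 0.3, -0.8]
gripper_width: 0.001
grasp_force: 0.0
```

```bash
python3 -m inch '[[0.04,0,0,0,1],[0.04,0,0,0,1],[0.04,0,0,0,1],[0.04,0,0,0,1],[0.04,0,0,0,1],[0.04,0,0,0,1],[0.03,0,0,0,1]]' && python3 -m inch '[[0.03,0,0,0,1],[0.02,0,0,0,1],[0.02,0,0,0,1]]'
python3 - <<'E'
from plant import bot
from h import *
for n in("wrist",):
    f=bot.grab_frame(n);np.savez(n+"2.npz",**f);cv2.imwrite(f"pics/{n}2.png",f["pixels"])
E
```

```text
t: 4.87
position: [0.5898, -0.0193, 0.0247]
tcp_rot: [1.0, -0.027, 0.0, -0.0]
ft_force: [-1.4, 0.8, -1.1]
gripper_width: 0.002
grasp_force: 0.8
t: 5.12
position: [0.5978, -0.0198, 0.0248]
tcp_rot: [1.0, -0.027, -0.0, 0.0]
ft_force: [-1.3, 0.8, -1.3]
gripper_width: 0.0
grasp_force: 0.8
```

View pics/wrist2.png

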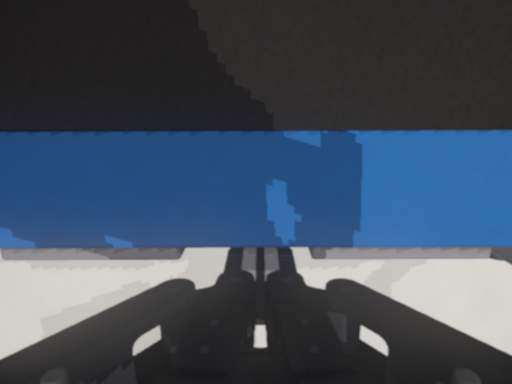

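The drawer front still shows as a thin strip (rows 247–258) in front of the blue edge, so a few millimetres are left. I'll creep in.

```bash
python3 -m inch '[[0.015,0,0,0,1],[0.015,0,0,0,1],[0.015,0,0,0,1]]' ; python3 -m inch '[[0.01,0,0,0,1]]' ; python3 -m inch '[[0.01,0,0,0,1]]' ; python3 -m inch '[[0.01,0,0,0,1]]'
```

```text
t: 5.42
position: [0.6031, -0.0201, 0.025]
tcp_rot: [1.0, -0.027, 0.0, 0.0]
ft_force: [-2.6, -0.1, 0.9]
gripper_width: 0.001
grasp_force: 0.8
t: 5.5
position: [0.6044, -0.0202, 0.0249]
tcp_rot: [1.0, -0.027, 0.0, 0.0]
ft_force: [-1.5, -0.0, -0.4]
gripper_width: 0.004
grasp_force: 0.8
t: 5.58
position: [0.6055, -0.0202, 0.025]
tcp_rot: [1.0, -0.027, -0.0, 0.0]
ft_force: [-5.8, -0.1, 3.4]
gripper_width: -0.002
grasp_force: 3.5
t: 5.67
position: [0.6054, -0.0202, 0.0249]
tcp_rot: [1.0, -0.027, -0.001, 0.0]
ft_force: [-8.9, 0.5, 6.6]
gripper_width: 0.003
grasp_force: 4.2
```

The drawer has reached its stop, with force rising and the position stalled. Next I'll back off, lift, and go to the right of the knob.

```bash
python3 -m inch '[[-0.05,0,0,0,1],[-0.1,0,0,0,1],[-0.1,0,0,0,1],[0,0,-0.15,0,1],[0,0,-0.3,0,1],[0,0,-0.3,0,1],[0,0,-0.3,0,1],[0,0,-0.1,0,1],[0,0,0,0,1],[0,0,0,0,1]]'
python3 - <<'E'
from plant import bot
from h import *
f=bot.grab_frame("wrist");cv2.imwrite("pics/wrist3.png",f["pixels"]);P=pts(f);bl,rd=masks(f)
k=rd&(abs(P[...,0]-.585)<.05)&(abs(P[...,1]+.12)<.06)
print("red",k.sum(),np.percentile(P[k],[5,50,95],axis=0).round(4).tolist() if k.any() else "")
f=bot.grab_frame("scene");cv2.imwrite("pics/scene3.png",cv2.resize(f["pixels"][120:270,180:380],None,fx=4,fy=4));P=pts(f);bl,rd=masks(f)
k=rd&(abs(P[...,0]-.585)<.05)&(abs(P[...,1]+.12)<.06)
print("red",k.sum(),np.percentile(P[k],[5,50,95],axis=0).round(4).tolist() if k.any() else "")
E
```

```text
t: 6.5
position: [0.5771, -0.0189, 0.1636]
tcp_rot: [1.0, -0.027, 0.001, 0.0]
ft_force: [-0.4, -0.2, -0.4]
gripper_width: -0.001
grasp_force: 0.0
red 451 [[0.5796, -0.1282, 0.0711], [0.588, -0.1218, 0.0738], [0.5962, -0.1173, 0.0754]]
red 46 [[0.5792, -0.1307, 0.0687], [0.5863, -0.1268, 0.0729], [0.595, -0.1212, 0.0758]]
```

View pics/wrist3.png

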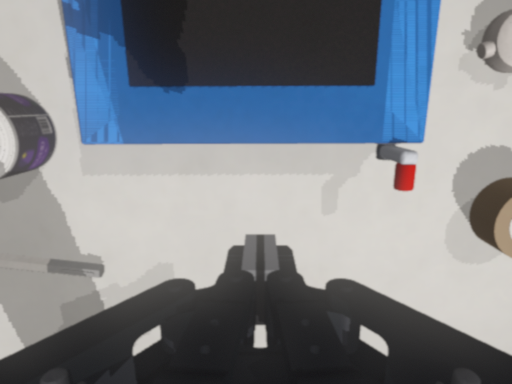

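The drawer is flush, with no grey strip in front of the blue edge at row 143. The case hasn't moved, and the knob at (405,175) is unchanged and upright.

```bash
python3 -m inch '[[0.02,0.11,0,0,1],[0.02,0.23,0,0,1],[0.02,0.23,0,0,1],[0.02,0.23,0,0,1],[0.02,0.23,0,0,1],[0.02,0.23,0,0,1],[0,0,0,0,1],[0,0,0,0,1]]' && python3 -m inch '[[0,0,0.15,0,1],[0,0,0.25,0,1],[0,0,0.25,0,1],[0,0,0.24,0,1],[0,0,0.1,0,1],[0,0,0,0,1],[0,0,0,0,1]]'
```

```text
t: 7.27
position: [0.5817, -0.1738, 0.1611]
tcp_rot: [1.0, -0.029, -0.001, 0.0]
ft_force: [-0.3, 0.5, 0.3]
gripper_width: -0.001
grasp_force: 0.0
t: 7.85
position: [0.5829, -0.1697, 0.0438]
tcp_rot: [1.0, -0.026, -0.001, -0.0]
ft_force: [0.4, 0.9, 0.4]
gripper_width: 0.001
grasp_force: 0.0
```

```bash
python3 -m inch '[[0,-0.06,0,0,1],[0,-0.06,0,0,1],[0,-0.03,0,0,1],[0,-0.03,0,0,1]]';python3 -m inch '[[0,-0.03,0,0,1],[0,-0.03,0,0,1]]';python3 -m inch '[[0,-0.03,0,0,1],[0,-0.03,0,0,1]]';python3 -m inch '[[0,-0.03,0,0,1],[0,-0.03,0,0,1]]'
```

```text
t: 8.18
position: [0.5849, -0.1477, 0.0454]
tcp_rot: [1.0, -0.026, 0.001, 0.0]
ft_force: [0.0, -0.0, 0.4]
gripper_width: -0.003
grasp_force: 0.0
t: 8.35
position: [0.5848, -0.1424, 0.0449]
tcp_rot: [1.0, -0.027, 0.001, 0.001]
ft_force: [-0.8, -3.9, 2.2]
gripper_width: 0.003
grasp_force: 1.7
t: 8.52
position: [0.5851, -0.1355, 0.0446]
tcp_rot: [1.0, -0.027, 0.0, 0.001]
ft_force: [-0.8, -4.1, 3.2]
gripper_width: -0.001
grasp_force: 1.8
t: 8.68
position: [0.5854, -0.1278, 0.0439]
tcp_rot: [1.0, -0.027, 0.0, 0.0]
ft_force: [1.3, -5.1, -2.8]
gripper_width: 0.0
grasp_force: 2.3
```

```bash
python3 -m inch '[[0,-0.025,0,0,1],[0,-0.025,0,0,1]]';python3 -m inch '[[0,-0.02,0,0,1],[0,-0.02,0,0,1],[0,0,0,0,1]]'
```

```text
t: 8.85
position: [0.585, -0.1218, 0.0433]
tcp_rot: [1.0, -0.027, -0.001, 0.0]
ft_force: [2.5, -7.2, -3.7]
gripper_width: 0.002
grasp_force: 2.9
t: 9.1
position: [0.5846, -0.1171, 0.0428]
tcp_rot: [1.0, -0.027, -0.001, 0.0]
ft_force: [0.9, -5.3, -4.0]
gripper_width: 0.001
grasp_force: 2.4
```

```bash
python3 -m inch '[[0,0.07,0,0,1],[0,0,-0.1,0,1],[0,0,-0.2,0,1],[0,0,-0.1,0,1],[0,-0.1,0,0,1],[0,-0.1,0,0,1],[0,-0.09,0,0,1],[0,0,0,0,1],[0,0,0,0,1]]'
python3 - <<'E'
from plant import bot
from h import *
for n in("wrist","scene"):
    f=bot.grab_frame(n);P=pts(f);bl,rd=masks(f)
    if n=="scene": cv2.imwrite("pics/scene4.png",cv2.resize(f["pixels"][120:270,180:380],None,fx=4,fy=4))
    k=rd&(abs(P[...,0]-.585)<.05)&(abs(P[...,1]+.1)<.08)
    print(n,"red",k.sum(),np.percentile(P[k],[5,50,95],axis=0).round(4).tolist() if k.any() else "")
E
```

```text
t: 9.85
position: [0.5867, -0.0881, 0.0913]
tcp_rot: [1.0, -0.025, -0.001, -0.0]
ft_force: [0.5, 0.1, -0.7]
gripper_width: -0.001
grasp_force: 0.0
wrist red 648 [[0.5818, -0.1019, 0.0602], [0.5904, -0.0968, 0.0631], [0.5979, -0.0911, 0.0646]]
scene red 43 [[0.5806, -0.1034, 0.0583], [0.5877, -0.0985, 0.0622], [0.5963, -0.0933, 0.065]]
```

View pics/scene4.png

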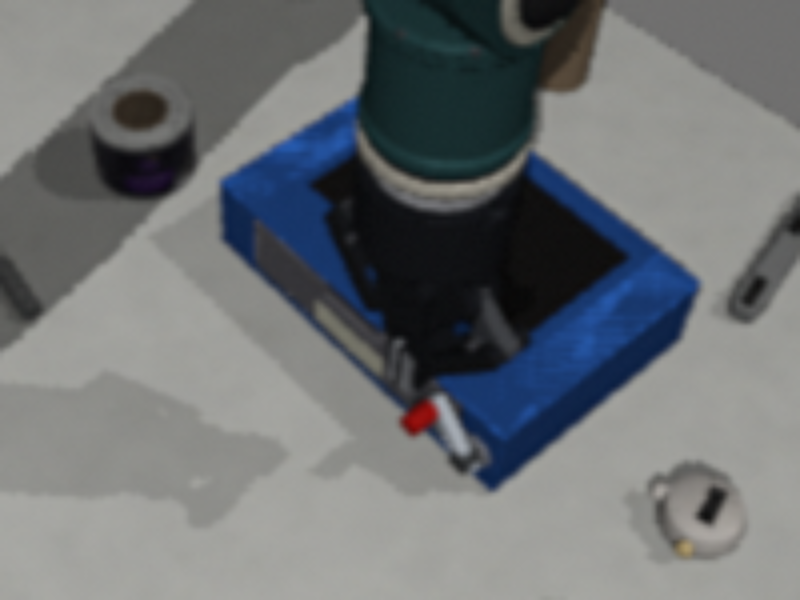

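The crop shows the catch turned about 45° with the knob at (420,414), and the shut drawer flush. The knob's top is at z 0.0635, as predicted. Now I'll push it down from above.

```bash
python3 -m inch '[[0,0,0.08,0,1],[0,0,0.08,0,1],[0,0,0.04,0,1]]';python3 -m inch '[[0,0,0.03,0,1],[0,0,0.03,0,1],[0,0,0.03,0,1]]';python3 -m inch '[[0,0,0.03,0,1],[0,0,0.03,0,1]]';python3 -m inch '[[0,0,0.025,0,1],[0,0,0.025,0,1]]'
```

```text
t: 10.2
position: [0.586, -0.0907, 0.066]
tcp_rot: [1.0, -0.027, -0.001, 0.0]
ft_force: [-0.0, -0.8, -0.6]
gripper_width: -0.001
grasp_force: 0.0
t: 10.45
position: [0.5863, -0.0854, 0.0576]
tcp_rot: [1.0, -0.026, -0.001, -0.003]
ft_force: [-6.2, 14.0, 15.2]
gripper_width: -0.0
grasp_force: 7.9
t: 10.62
position: [0.5865, -0.0814, 0.0508]
tcp_rot: [1.0, -0.025, -0.001, -0.005]
ft_force: [-7.3, 20.3, 14.0]
gripper_width: -0.002
grasp_force: 9.2
t: 10.78
position: [0.5866, -0.079, 0.0446]
tcp_rot: [1.0, -0.024, -0.001, -0.006]
ft_force: [-6.0, 22.4, 10.3]
gripper_width: 0.0
grasp_force: 9.1
```

The sideways force is growing, so the knob may be pushing on the flank of the fingertip. I'll lift and look.

```bash
python3 -m inch '[[0,0,-0.05,0,1],[0,0,-0.15,0,1],[0,0,-0.2,0,1],[0,0,0,0,1]]'
python3 - <<'E'
from plant import bot
from h import *
for n in("wrist","scene"):
    f=bot.grab_frame(n);P=pts(f);bl,rd=masks(f)
    if n=="wrist":
        cv2.imwrite("pics/wrist5.png",f["pixels"])
        m=bl&(abs(P[...,2]-.062)<.004);v=[P[np.where(m[:,u])[0].max(),u] for u in range(20,500,10) if m[:,u].any()]
        v=np.array(v);print(np.polyfit(v[:,1],v[:,0],1),P[m][:,1].min())
    k=rd&(abs(P[...,0]-.585)<.05)&(abs(P[...,1]+.1)<.08)
    print(n,"red",k.sum(),np.percentile(P[k],[5,50,95],axis=0).round(4).tolist() if k.any() else "")
E
```

```text
t: 11.12
position: [0.5899, -0.0903, 0.0956]
tcp_rot: [1.0, -0.027, 0.003, 0.0]
ft_force: [1.0, -0.1, 0.2]
gripper_width: 0.002
grasp_force: 0.0
[-0.03388395  0.61662957] -0.1433779234417774
wrist red 558 [[0.5817, -0.0923, 0.0416], [0.59, -0.0869, 0.0446], [0.598, -0.0816, 0.0461]]
scene red 41 [[0.5809, -0.0941, 0.0408], [0.5885, -0.0899, 0.043], [0.5974, -0.0839, 0.0462]]
```

View pics/wrist5.png

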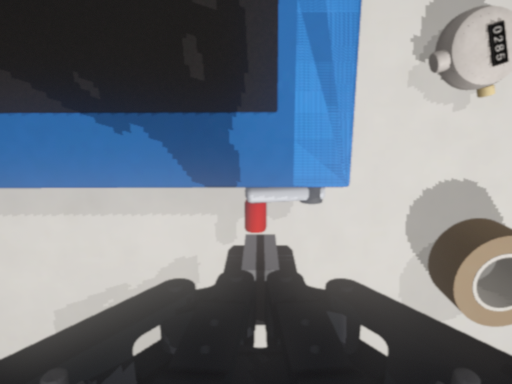

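The wrist view shows the bar almost level with the knob at (256,215), its top at z 0.0446. That leaves about 6 mm of travel, and the case edge is still straight. I'll press down again, gently and centred.

```bash
python3 -m inch '[[0,-0.02,0.12,0,1],[0,0,0.12,0,1],[0,0,0.12,0,1],[0,0,0.03,0,1],[0,0,0,0,1]]';python3 -m inch '[[0,0,0.02,0,1],[0,0,0.02,0,1]]';python3 -m inch '[[0,0,0.015,0,1],[0,0,0.015,0,1]]';python3 -m inch '[[0,0,0.01,0,1],[0,0,0,0,1]]'
```

```text
t: 11.63
position: [0.586, -0.0873, 0.0434]
tcp_rot: [1.0, -0.027, -0.002, -0.0]
ft_force: [-0.6, -0.3, -0.2]
gripper_width: 0.002
grasp_force: 0.0
t: 11.8
position: [0.5874, -0.0876, 0.0407]
tcp_rot: [1.0, -0.027, 0.0, -0.0]
ft_force: [-0.8, 2.0, 3.3]
gripper_width: -0.003
grasp_force: 1.4
t: 11.97
position: [0.5875, -0.0871, 0.038]
tcp_rot: [1.0, -0.027, 0.0, -0.0]
ft_force: [-6.4, 2.1, 19.9]
gripper_width: 0.0
grasp_force: 9.7
t: 12.13
position: [0.5876, -0.0871, 0.038]
tcp_rot: [1.0, -0.027, 0.0, 0.0]
ft_force: [-7.3, 2.1, 17.6]
gripper_width: 0.003
grasp_force: 8.7
```

The catch has hit its stop (stalled at z 0.038 with about 18 N). I'll retreat and check.

```bash
python3 -m inch '[[0,0,-0.03,0,1],[0,0,-0.1,0,1],[0,0,-0.2,0,1],[0,-0.15,-0.25,0,1],[-0.2,-0.2,-0.25,0,1],[-0.2,-0.2,-0.1,0,1],[-0.1,-0.1,0,0,1],[0,0,0,0,1],[0,0,0,0,1]]'
python3 - <<'E'
from plant import bot
from h import *
f=bot.grab_frame("wrist");P=pts(f);bl,rd=masks(f)
cv2.imwrite("pics/wrist6.png",f["pixels"])
m=bl&(abs(P[...,2]-.062)<.004);v=[P[np.where(m[:,u])[0].max(),u] for u in range(20,500,10) if m[:,u].any()]
v=np.array([p for p in v if abs(p[0]-.617)<.02]);print("edge",np.polyfit(v[:,1],v[:,0],1),P[m][:,1].min(),P[m][:,1].max())
k=rd&(abs(P[...,0]-.585)<.05)&(abs(P[...,1]+.1)<.08)
print("red",k.sum(),np.percentile(P[k],[5,50,95],axis=0).round(4).tolist())
E
```

```text
t: 12.88
position: [0.5335, -0.0085, 0.1459]
tcp_rot: [1.0, -0.026, 0.001, 0.0]
ft_force: [0.7, -0.8, -0.8]
gripper_width: 0.001
grasp_force: 0.0
edge [0.05034781 0.61827247] -0.1406402627481515 0.10929717182136447
red 420 [[0.5813, -0.0907, 0.0356], [0.5898, -0.0849, 0.038], [0.598, -0.0803, 0.0394]]
```

View pics/wrist6.png

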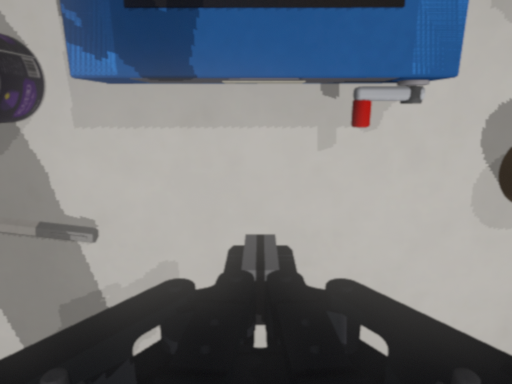

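The final view shows the bar level with the knob at (362,113), its top at z 0.039 as expected for a closed catch. The drawer is flush and the case edge is where it was.

```bash
python3 -c "
from plant import bot
print(bot.job_done())"
```

```text
the job is handed in; nothing more can be done
None
```

I pushed the drawer shut to its stop and then pushed the catch level against its stop; the case moved less than about 1 mm, nothing else was touched, and the job is handed in.

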